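# Put the laundry's water strainer on bypass

### The arm

A 7-joint arm with a two-finger parallel gripper is mounted at the origin on the work surface. World frame = base frame: x ahead of the robot, y to its left, z up, the work surface at z = 0. Lengths are in mm, angles in rad, forces in N, time in s.
With the tool pointing down it reaches from about 400 to 900 mm from the base axis. Payload 5.6 kg.
Tool frame: the origin (TCP) lies midway between the tips of the shut fingers; the grasp point (between the pads) lies 19 mm behind it; z points along the fingers, y is the line along which they close (so a half turn about z gives the same grasp; the last joint's range is limited). The gripper opens to 92 mm and grips with 3 to 60 N. Pads are 20 mm wide; open, the fingers measure 128 mm over their backs; the gripper's body (75 mm by 189 mm) begins 69 mm behind the grasp point.
Start: joints at [-1.368, 0.468, -0.012, 1.603, 0.006, 1.071, -0.056], TCP at [158.208, 630.46, 214.592] pointing down, gripper open.
Joint ranges: [-2.53, 2.53], [-0.31, 2.02], [-1.57, 1.55], [0.28, 2.44], [-1.29, 4.43], [0.15, 1.84], [-2.92, 2.92]. Speed limits (rad/s): [2.57, 2.57, 3.14, 3.14, 3.14, 3.14, 3.14].

### API

Orientations are given as a rotation vector (axis times angle).
In Python, from cell import robot, grip, kin, viewer gives the robot as it stands. Calls block until the motion is done:
- robot.movep(position, orientation): joint-space move of the TCP to a pose.
- robot.servo_line(position, feed=150, rotation=None): straight line of the TCP; rotation=None keeps the orientation; feed is the mean speed in mm/s.
- robot.goto_joints(angles): joint-space move.
- grip(opening, newtons=None): opening from 0.0 (shut) to 1.0 (fully open); newtons is the grip in N (None keeps the last); returns when the fingers have stopped.
- robot.hold(seconds).
- kin.ik(position, orientation): joint angles nearest the present ones, or None.
- robot.observe(): the state.
- viewer.read_camera(name): name is "scene" or "top" or "wrist"; returns the picture (480x640x3 uint8, red, green, blue); there is no depth.
- viewer.camera_info(name): a dict with "camera_matrix" (3x3 intrinsics, pixels), "k1" (the pictures are not rectified: a ray, as slopes to the right and down, at radius r is drawn at 1 + k1 r^2 times it, then the intrinsics apply), "R" (3x3) and "t" (3): a world point X has camera coordinates R X + t. Camera axes: x right, y down, z forward; pixel columns grow to the right and rows downward; lengths in mm; the calibration is good to about 2 mm. A picture is of the moment at which its call begins: read the wrist's pose just before it. camera_info takes no time and is no camera call; for the wrist camera it gives the pose at the moment of the call.
A pose or a line that the arm cannot do raises robot.IKError and nothing moves.
- robot.job_done(): hands the job in; it is judged then, once.
Trained networks look in the newest picture that a camera, given by its name, has taken for a name from the list of things; names that differ only in an ending like _2 or _b are one class to them, and where a whole thing is asked for, a point or a joint stands for the part that bears it (a point fixed in the world has none). Each returns a list of dicts, best first, with "confidence" (0 to 1); they miss things now and then, are a little off and sometimes report something else, mostly with a low value. They report only what shows in the picture. A call takes as long as a camera call.
- viewer.silhouettes(name, camera): "mask" (480x640 bool, what is visible of it).
- viewer.pinpoint(name, camera): "at" ([x, y, z] in mm, in the coordinates of the camera as it stood for that picture, good to about 4 mm: a listed point, or the origin of a listed thing).
The state is a dict: "t": time; "joints": joint angles; "joint_velocities": joint speeds; "joint_torque": joint torques, N m; "tcp_pos": TCP position; "tcp_rot": TCP orientation; "contact_force": force on the tool from outside, world axes, zero at the start; "wrist_torque": the same for the moment, N m; "grip_width": opening from 0.0 (shut) to 1.0 (fully open); "grip_force": force on a finger pad.
Only numpy, scipy, OpenCV 4.12 (cv2) and the standard library are available. Lean on these libraries where they do the work, as an engineer would, in place of code of your own. Each camera call takes 0.05 s, during which the arm holds its last target. There are 200 camera calls.

### The job

The Y-strainer on the washers' water line is due for cleaning: put it on bypass without ever cutting off the washers' water. Push the lever of the bypass valve round until that valve is fully open, and only then push the levers of the strainer's inlet and outlet valves, in either order, until both are fully shut. Push each lever round steadily with the fingertips, without gripping it, slamming it or straining it against its stop, and leave the loose things on the counter alone.

Things in the scene. Friction and masses are not known exactly. Their poses are not given: they have to be found in the camera images.
- station: Strainer station fixed to the counter: plywood board 260 (x) by 560 (y) by 12 mm with 22 mm copper pipes, centre lines 55 mm up. Origin: centre of the underside, on the counter; z up; x points away from the robot at yaw 0, y to its left. Main line along y at x -50 mm, water enters at its +y end; bypass line parallel at x +70. Fittings reach 75 mm, valve stems 86 mm; only the levers are higher.
- strainer (a point): Centre of the brass Y-strainer on the main line (station frame x -50, y 0, z 55 mm). Its capped pocket slants 80 mm out from the line towards the robot and to the right. The inlet ball valve sits on the line to its left (+y), the outlet valve to its right (-y).
- bypass_pivot (a point): On the bypass lever's vertical turning axis at mid-grip height (station x 70, y 0, z 103 mm). The bypass valve is the one on the far pipe, which runs round the strainer. All three ball valves: lever along its pipe = open, across = shut; opens counter-clockwise seen from above, shuts clockwise; solid stop at each end of the quarter turn; stays where it is left.
- inlet_pivot (a point): On the inlet lever's turning axis at mid-grip height (station x -50, y 110, z 103 mm).
- outlet_pivot (a point): On the outlet lever's turning axis at mid-grip height (station x -50, y -110, z 103 mm).
- bypass_grip (a point): Mid-width, mid-height point of the bypass lever's black vinyl grip, 80 mm out from the axis, a good place to push; it moves with the lever. All three levers are alike: grip 19 mm wide, 12 mm tall, from 39 to 105 mm out from the axis, underside 97 mm and top 109 mm above the counter. Turning takes about 6 N at this point, a little more when faster.
- inlet_grip (a point): The same point on the inlet lever.
- outlet_grip (a point): The same point on the outlet lever.
- bypass (a joint): Bypass valve lever angle (rad). 0 = fully shut, lever points along the station's -x (across its pipe, out over the strainer); 1.571 = fully open, lever points along -y. Starts shut or nearly so (0 to 0.2).
- inlet (a joint): Inlet valve lever angle (rad). 0 = fully shut, lever points along the station's +x (across the pipe, into the loop); 1.571 = fully open, lever points along +y. Starts open or a little throttled (1.25 to 1.571).
- outlet (a joint): Outlet valve lever angle (rad). 0 = fully shut, lever points along the station's -x (across the pipe); 1.571 = fully open, lever points along -y. Starts open or a little throttled (1.25 to 1.571).
- spanner: Loose steel spanner, 190 mm long, lying on the counter between the robot and the board. Not needed; leave alone.
- screen: Loose spare strainer screen, an upright metal tube 31 mm across and 66 mm tall, on the counter at the board's near left. Origin at its foot. Leave alone.
- detergent: Loose blue bottle, 72 mm across and 165 mm tall, on the counter past the board's right end. Origin at its foot. Leave alone.
- measure: Loose white plastic measuring cup, 72 mm across and 75 mm tall, on the counter behind the board. Origin at its foot. Leave alone.

How it is judged (in metres and radians):
On the way:
1. the bypass valve is fully open (within 0.17 rad of its stop) while inlet and outlet are still open (value of joint bypass above 1.4 rad and value of joint each of inlet, outlet above 1.1 rad), for 0.2 s.
At the end, for the whole second after the job is handed in: The bypass lever is within 0.17 rad of fully open, the inlet and outlet levers are each within 0.17 rad of fully shut, and the spanner, screen, bottle and cup stand within 30 mm of where they were, upright (value of joint bypass above 1.4 rad and value of joint each of inlet, outlet below 0.17 rad and distance of each of spanner, screen, detergent, measure from where it was at the start of the episode below 0.03 m and angle between each of screen, detergent, measure's own z axis and vertical below 0.2 rad); the robot touches nothing.
It fails at once if the washers' water is cut off: inlet or outlet pushed towards shut before the bypass is fully open (value of joint bypass below 1.36 rad and value of joint any of inlet, outlet below 1 rad).
It fails at once if a lever is slammed (faster than 3 rad/s) (velocity of joint any of bypass, inlet, outlet above 3 rad/s or velocity of joint any of bypass, inlet, outlet below -3 rad/s).
It fails at once if a lever is gripped, or strained against its stop (more than 45 N between robot and station) (contact force between any of the fingers, the arm and station above 45 N).
It fails at once if a loose thing is lifted, pushed away or knocked over (distance of any of spanner, screen, detergent, measure from where it was at the start of the episode above 0.03 m or angle between any of screen, detergent, measure's own z axis and vertical above 0.3 rad).
It also fails if it takes over 69 s, if anything falls off the work surface, if the arm or the gripper's body presses on something with over 40 N, if the wrist force passes 120 N, or if a joint passes its speed limit or range.

## Working session

There is one attempt and no reset: what is moved stays moved. The work goes in short steps, each a Python script; the robot and the scene stay as the last script left them, time stands still between calls to the robot, and variables do not carry over. Pictures are saved under pics/ and viewed, at most 10 in all, crops included, and the job is handed in when it is done.

```bash
ls; mkdir -p pics; cat > h.py <<'E'
import numpy as np, cv2
from cell import robot, grip, kin, viewer
def world(name,cam):
    i=viewer.camera_info(cam); R=np.array(i["R"]);t=np.array(i["t"])
    return [(round(d["confidence"],2),np.round(R.T@(np.array(d["at"])-t),1)) for d in viewer.pinpoint(name,cam)]
E
python3 - <<'E'
from h import *
for c in("top","scene"):
    im=viewer.read_camera(c); cv2.imwrite(f"pics/{c}.png",im[:,:,::-1])
    for n in "station strainer bypass_pivot inlet_pivot outlet_pivot bypass_grip inlet_grip outlet_grip spanner screen detergent measure".split():
        print(c,n,world(n,c)[:3])
o=robot.observe();print(o["t"],o["tcp_rot"],o["grip_width"],o["contact_force"])
E
```

```text
pics
top station [(0.67, array([606.7, -46.2,  -1.8]))]
top strainer [(0.8, array([557.7, -65.4,  52.8])), (0.18, array([408.2,  57.7,   4.2]))]
top bypass_pivot [(0.92, array([680. , -29.5, 104.3]))]
top inlet_pivot [(0.86, array([531.6,  38.9, 104.5]))]
top outlet_pivot [(0.58, array([ 589.7, -167. ,  107.8])), (0.24, array([405.7,  58.4,   2.7]))]
top bypass_grip [(0.74, array([600.6, -56.2, 101. ]))]
top inlet_grip [(0.56, array([530.2, 121.5, 102.2]))]
top outlet_grip [(0.59, array([ 596.9, -250.2,  102.8]))]
top spanner [(0.59, array([ 4.353e+02, -1.531e+02,  3.000e-01]))]
top screen [(0.68, array([407.1,  57.8,   2.3]))]
top detergent [(0.59, array([ 631.1, -425.9,    2.4]))]
top measure [(0.63, array([791.1,  47.4,  -3.2]))]
scene station [(0.87, array([609.9, -54.4,  -1. ]))]
scene strainer [(0.77, array([560.9, -61.9,  54.7])), (0.57, array([533.3, 121.2, 105. ])), (0.52, array([677.3, -29.5, 100.1]))]
scene bypass_pivot [(0.56, array([676.9, -30.3, 101.1]))]
scene inlet_pivot [(0.57, array([534.7,  40. , 106. ])), (0.55, array([612.6, -54.3,  -1.4]))]
scene outlet_pivot [(0.84, array([ 596.9, -167.2,  106.5]))]
scene bypass_grip [(0.85, array([602.4, -50.3, 103.5]))]
scene inlet_grip [(0.78, array([531.2, 123.7, 107. ])), (0.44, array([ 633.5, -424.9,   -2.8])), (0.37, array([561. , -64.8,  52.9]))]
scene outlet_grip [(0.75, array([ 599. , -247.9,  104.4]))]
scene spanner [(0.77, array([ 434.7, -146.5,    3.7]))]
scene screen [(0.91, array([410.3,  55.3,   1.5]))]
scene detergent [(0.86, array([ 631.9, -426.8,   -2.7]))]
scene measure [(0.7, array([788.1,  47.3,   3.6]))]
1.3 [ 3.85135983e-01  3.11786973e+00 -1.04027254e-04] 1.0014130293348504 [-0.2731097   0.01176484  0.47550174]
```

View pictures.

View pics/top.png

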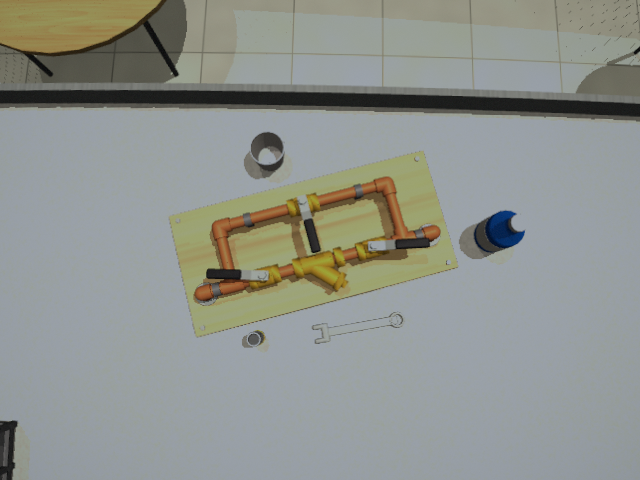

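View pics/scene.png

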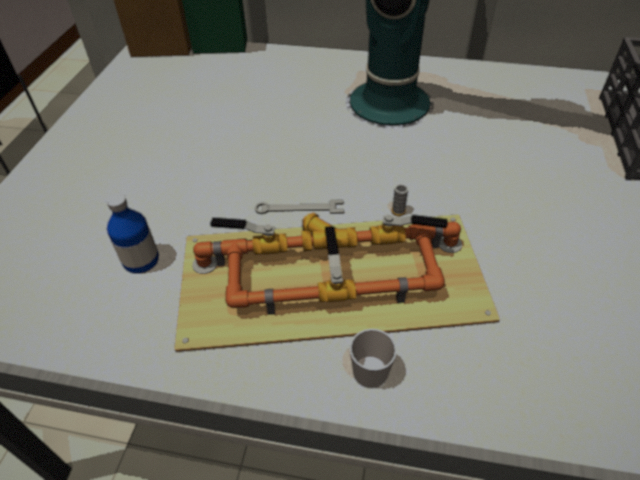

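```bash
cat >> h.py <<'E'
S=dict(bypass_pivot=(70,0),inlet_pivot=(-50,110),outlet_pivot=(-50,-110),strainer=(-50,0),station=(0,0))
E
python3 - <<'E'
import numpy as np
from scipy.optimize import least_squares
P=[((70,0),(680,-29.5)),((70,0),(676.9,-30.3)),((-50,110),(531.6,38.9)),((-50,110),(534.7,40)),((-50,-110),(589.7,-167)),((-50,-110),(596.9,-167.2)),((-50,0),(557.7,-65.4)),((-50,0),(560.9,-61.9)),((0,0),(606.7,-46.2)),((0,0),(609.9,-54.4))]
A=np.array([p[0] for p in P],float);B=np.array([p[1] for p in P])
def T(v,A):
    c,s=np.cos(v[2]),np.sin(v[2]);return A@np.array([[c,s],[-s,c]])+v[:2]
r=least_squares(lambda v:(T(v,A)-B).ravel(),[607,-48,.28],loss='soft_l1',f_scale=4)
print(r.x,(T(r.x,A)-B).round(1))
v=r.x
for n,p,g,z in(("b",(70,0),(601.5,-53.2),np.pi),("i",(-50,110),(530.7,122.6),0),("o",(-50,-110),(598,-249),np.pi)):
    q=T(v,np.array([p],float))[0];d=np.array(g)-q
    print(n,q.round(1),np.hypot(*d).round(1),(np.arctan2(d[1],d[0])-v[2]-z+.5)%(2*np.pi)-.5)
E
```

```text
[ 6.09808593e+02 -4.97412382e+01  2.82606759e-01] [[-3.  -0.7]
 [ 0.1  0.1]
 [-0.5  3.1]
 [-3.6  2. ]
 [ 2.8 -2.3]
 [-4.4 -2.1]
 [ 4.1  1.7]
 [ 0.9 -1.8]
 [ 3.1 -3.5]
 [-0.1  4.7]]
b [677.  -30.2] 78.9 0.012725184556641622
i [531.1  42. ] 80.6 1.293365236309109
o [ 592.5 -169.3] 79.9 1.3575241921194152
```

The networks agree with both pictures. In the top view, the bypass pivot is at (303,203) with its lever pointing at the robot, the inlet lever is at (225,274) and the outlet lever at (412,243). The station fit has residuals under 5 mm and the lever radii come out at 79–81 mm, close to the 80 mm given. I'll start with the bypass.

```bash
cat >> h.py <<'E'
from scipy.spatial.transform import Rotation as Ro
V=np.array([609.8,-49.7]); YAW=0.2826
u=lambda a: np.array([np.cos(a),np.sin(a)])
def rot(a): return (Ro.from_euler('z',a)*Ro.from_euler('x',np.pi)).as_rotvec()
VALVES=dict(bypass=((70,0),np.pi,1),inlet=((-50,110),0,-1),outlet=((-50,-110),np.pi,-1))
def pose(name,q,gap,z,half=10):
    """TCP pose with the fingers' face 'gap' mm behind the lever at angle q"""
    p,zero,s=VALVES[name]; p=np.array(p,float)
    piv=V+Ro.from_euler('z',YAW).as_matrix()[:2,:2]@p
    L=YAW+zero+q; t=L+s*np.pi/2
    a=t+np.pi if name!="outlet" else t
    return np.r_[piv+80*u(L)-u(t)*(9.5+half+gap),z],rot(a),u(t)
def push(name,q0,q1,z=90,stop=15):
    s=VALVES[name][2]
    x,r,_=pose(name,q0,20,190); robot.movep(x,r)
    x,r,_=pose(name,q0,20,z); robot.servo_line(x,feed=120)
    robot.hold(.2); f0=np.array(robot.observe()["contact_force"])
    if abs(f0[2])>8: print("z force",f0); return
    def step(q,gap,feed):
        x,r,t=pose(name,q,gap,z); robot.servo_line(x,feed=feed,rotation=r)
        o=robot.observe(); f=np.array(o["contact_force"])-f0
        log.append((round(q,2),gap,*f.round(1),)); return -f[:2]@t, np.linalg.norm(f)
    log=[]; q=q0; F=0
    for g in (12,6,0):
        F,n=step(q0,g,40)
        if n>25: print("early",log); return
    for q in np.linspace(q0,q1-s*.06,max(3,int(abs(q1-q0)/.1)))[1:]:
        F,n=step(q,0,60)
        if n>22: print("force"); break
    else:
        while s*(q-q1)<.1 and F<stop:
            q+=s*.012; F,n=step(q,0,15)
    print(name,"ended at",round(q,3),"F",round(F,1)); print(*log,sep="\n")
    x,_,_=pose(name,q,20,z); robot.servo_line(x,feed=60)
    x[2]=190; robot.servo_line(x,feed=150); print("t",robot.observe()["t"])
E
python3 - <<'E'
from h import *
grip(0.0,20)
print(robot.observe()["grip_width"])
push("bypass",0.01,1.571)
E
```

```text
0.005399789307078991
bypass ended at 1.631 F 17.6
(0.01, 12, np.float64(-1.7), np.float64(-0.6), np.float64(1.0))
(0.01, 6, np.float64(-1.4), np.float64(-0.1), np.float64(-0.1))
(0.01, 0, np.float64(-1.2), np.float64(-0.3), np.float64(0.4))
(np.float64(0.12), 0, np.float64(-1.2), np.float64(3.3), np.float64(0.3))
(np.float64(0.22), 0, np.float64(-2.3), np.float64(3.9), np.float64(-0.4))
(np.float64(0.33), 0, np.float64(-2.2), np.float64(3.5), np.float64(0.3))
(np.float64(0.44), 0, np.float64(-2.8), np.float64(2.8), np.float64(-0.5))
(np.float64(0.55), 0, np.float64(-3.6), np.float64(2.4), np.float64(-1.3))
(np.float64(0.65), 0, np.float64(-4.0), np.float64(1.8), np.float64(-1.5))
(np.float64(0.76), 0, np.float64(-3.2), np.float64(2.0), np.float64(-1.7))
(np.float64(0.87), 0, np.float64(-4.2), np.float64(1.4), np.float64(-1.1))
(np.float64(0.97), 0, np.float64(-4.4), np.float64(0.7), np.float64(-1.3))
(np.float64(1.08), 0, np.float64(-5.4), np.float64(-0.5), np.float64(-2.1))
(np.float64(1.19), 0, np.float64(-4.2), np.float64(-0.8), np.float64(-2.0))
(np.float64(1.3), 0, np.float64(-4
[... 258 characters left out ...]
64(-1.4))
(np.float64(1.54), 0, np.float64(-5.6), np.float64(-3.5), np.float64(-1.9))
(np.float64(1.55), 0, np.float64(-6.4), np.float64(-3.4), np.float64(-1.4))
(np.float64(1.56), 0, np.float64(-5.7), np.float64(-3.4), np.float64(-1.0))
(np.float64(1.57), 0, np.float64(-5.6), np.float64(-1.8), np.float64(-1.1))
(np.float64(1.58), 0, np.float64(-6.8), np.float64(-2.7), np.float64(-1.3))
(np.float64(1.6), 0, np.float64(-9.3), np.float64(-3.3), np.float64(1.5))
(np.float64(1.61), 0, np.float64(-11.8), np.float64(-2.3), np.float64(2.5))
(np.float64(1.62), 0, np.float64(-14.8), np.float64(-2.8), np.float64(4.7))
(np.float64(1.63), 0, np.float64(-17.6), np.float64(-3.2), np.float64(7.3))
t 15.525
```

The force rose at the stop, so the bypass looks fully open. I'll check that in a picture before shutting anything.

```bash
cat >> h.py <<'E'
def angle(name,cams=("top","scene")):
    p,zero,s=VALVES[name]; piv=V+Ro.from_euler('z',YAW).as_matrix()[:2,:2]@np.array(p,float)
    for c in cams:
        for cf,g in world(name+"_grip",c)[:2]:
            d=g[:2]-piv; print(name,c,cf,g,"r",np.hypot(*d).round(1),"q",round((np.arctan2(d[1],d[0])-YAW-zero+.7)%(2*np.pi)-.7,3))
E
python3 - <<'E'
from h import *
for c in("top","scene"):
    im=viewer.read_camera(c); cv2.imwrite(f"pics/{c}2.png",im[:,:,::-1])
for n in VALVES: angle(n)
E
```

```text
bypass scene 0.63 [ 701.  -107.7  103. ] r 81.1 q 1.588
inlet top 0.89 [527.4 120.6 105.3] r 78.7 q 1.335
inlet scene 0.8 [531.4 122.7 108.1] r 80.7 q 1.285
outlet top 0.69 [ 597.8 -246.9   99.5] r 77.8 q 1.357
outlet scene 0.31 [676.3 -29.9 101.5] r 162.7 q 3.888
outlet scene 0.31 [ 698.8 -106.7  100.9] r 123.4 q 3.391
```

View pics/scene2.png

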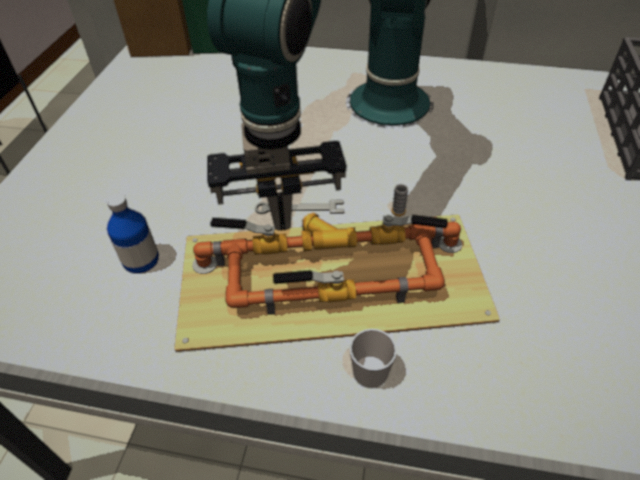

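The bypass lever, at (295,276), lies along its pipe at q≈1.58, so the valve is open. Next I'll shut the outlet, then the inlet.

```bash
python3 - <<'E'
from h import *
push("outlet",1.36,0)
E
```

```text
outlet ended at -0.072 F 17.8
(1.36, 12, np.float64(0.5), np.float64(-0.2), np.float64(-1.4))
(1.36, 6, np.float64(0.0), np.float64(-0.2), np.float64(-1.7))
(1.36, 0, np.float64(-0.5), np.float64(0.1), np.float64(-1.1))
(np.float64(1.25), 0, np.float64(2.6), np.float64(-0.4), np.float64(-2.3))
(np.float64(1.14), 0, np.float64(3.8), np.float64(-0.1), np.float64(-1.6))
(np.float64(1.04), 0, np.float64(4.1), np.float64(-1.3), np.float64(-2.2))
(np.float64(0.93), 0, np.float64(2.1), np.float64(0.3), np.float64(0.6))
(np.float64(0.82), 0, np.float64(3.5), np.float64(-0.7), np.float64(0.0))
(np.float64(0.71), 0, np.float64(2.4), np.float64(-0.7), np.float64(-0.2))
(np.float64(0.6), 0, np.float64(3.9), np.float64(-0.3), np.float64(0.4))
(np.float64(0.49), 0, np.float64(3.1), np.float64(-0.6), np.float64(0.6))
(np.float64(0.38), 0, np.float64(3.9), np.float64(-2.3), np.float64(1.3))
(np.float64(0.28), 0, np.float64(3.1), np.float64(-2.1), np.float64(0.1))
(np.float64(0.17), 0, np.float64(3.2), np.float64(-3.2), np.float64(0.5))
(np.float64(0.06), 0, np.float64(2.4), np.float64(-3.8), np.floa
[... 154 characters left out ...]
-0.8))
(np.float64(0.02), 0, np.float64(3.3), np.float64(-5.2), np.float64(-0.3))
(np.float64(0.01), 0, np.float64(3.3), np.float64(-4.7), np.float64(-1.0))
(np.float64(0.0), 0, np.float64(3.4), np.float64(-4.2), np.float64(-0.9))
(np.float64(-0.01), 0, np.float64(4.1), np.float64(-5.4), np.float64(-2.2))
(np.float64(-0.02), 0, np.float64(4.6), np.float64(-8.0), np.float64(-3.9))
(np.float64(-0.04), 0, np.float64(6.1), np.float64(-8.8), np.float64(-5.5))
(np.float64(-0.05), 0, np.float64(7.7), np.float64(-10.4), np.float64(-7.4))
(np.float64(-0.06), 0, np.float64(7.8), np.float64(-13.3), np.float64(-8.1))
(np.float64(-0.07), 0, np.float64(8.4), np.float64(-16.4), np.float64(-10.2))
t 26.2917
```

```bash
python3 - <<'E'
from h import *
push("inlet",1.31,0)
for c in("top","scene"):
    im=viewer.read_camera(c); cv2.imwrite(f"pics/{c}3.png",im[:,:,::-1])
for n in VALVES: angle(n)
for n in("spanner","screen","detergent","measure"): print(n,world(n,"scene")[:1])
E
```

```text
inlet ended at -0.096 F 15.4
(1.31, 12, np.float64(-1.2), np.float64(-0.9), np.float64(0.8))
(1.31, 6, np.float64(-1.6), np.float64(-0.3), np.float64(-0.3))
(1.31, 0, np.float64(-0.4), np.float64(-0.8), np.float64(-0.4))
(np.float64(1.21), 0, np.float64(-3.6), np.float64(-2.4), np.float64(0.5))
(np.float64(1.1), 0, np.float64(-3.9), np.float64(-2.4), np.float64(-0.0))
(np.float64(1.0), 0, np.float64(-5.0), np.float64(-1.2), np.float64(-2.6))
(np.float64(0.89), 0, np.float64(-4.0), np.float64(-1.5), np.float64(-1.7))
(np.float64(0.79), 0, np.float64(-5.3), np.float64(-1.2), np.float64(-3.4))
(np.float64(0.68), 0, np.float64(-5.6), np.float64(-0.6), np.float64(-1.4))
(np.float64(0.58), 0, np.float64(-4.0), np.float64(0.8), np.float64(-2.8))
(np.float64(0.48), 0, np.float64(-4.2), np.float64(0.3), np.float64(-3.4))
(np.float64(0.37), 0, np.float64(-3.3), np.float64(1.0), np.float64(-2.3))
(np.float64(0.27), 0, np.float64(-3.0), np.float64(1.4), np.float64(-2.4))
(np.float64(0.16), 0, np.float64(-1.5), np.float64(2.2), np.float64(-1.9))
(np.float64(0.06), 0, np.float64(-1.4), np.float64(
[... 884 characters left out ...]
4(-7.0), np.float64(12.1), np.float64(4.3))
(np.float64(-0.1), 0, np.float64(-7.5), np.float64(14.2), np.float64(5.3))
t 37.7833
bypass top 0.81 [ 697.5 -110.2  104.4] r 82.6 q 1.539
bypass scene 0.83 [ 699.1 -102.9  101.2] r 76.0 q 1.583
inlet top 0.55 [605.3  65.6 100.5] r 77.9 q 0.025
inlet scene 0.84 [609.6  66.3 102.9] r 82.2 q 0.018
inlet scene 0.65 [ 434.  -145.7    2.4] r 211.3 q 3.952
outlet top 0.63 [ 518.4 -191.   100.2] r 77.2 q 0.003
outlet scene 0.61 [ 515.4 -194.2  106.2] r 81.0 q 0.03
spanner [(0.74, array([ 434.2, -149.9,    2.3]))]
screen [(0.82, array([406.8,  60.7,   1.1]))]
detergent [(0.94, array([ 630.6, -425.9,    1.4]))]
measure [(0.76, array([785. ,  48.2,   2.8]))]
```

View pics/scene3.png

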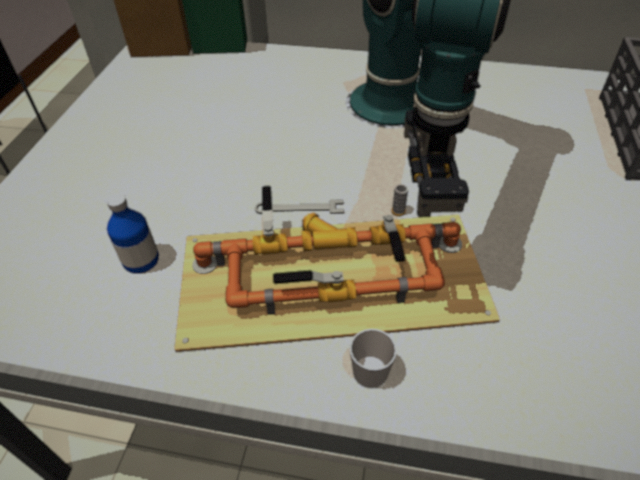

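The bypass lever (295,276) lies along its pipe. The inlet (397,243) and outlet (267,205) levers lie across theirs. The loose things haven't moved and the gripper is clear, so I'm handing in.

```bash
python3 -c "
from cell import robot
print(robot.job_done())"
```

```text
the job is handed in; nothing more can be done
None
```

The strainer is on bypass and the job is handed in: the bypass was fully open before the outlet and then the inlet were pushed fully shut, the loose things measured within 10 mm of their first positions (about the camera's accuracy), and no verdict came back.

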